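# Fit the transport lock pin of an orbital shaker

### The arm

A 6-joint arm with a two-finger parallel gripper is mounted at the origin on a cart in front of the work surface, level with it; the furniture and walls round the work are solid. World frame = base frame: x ahead of the robot, y to its left, z up, the work surface at z = 0. Lengths are in m, angles in rad, forces in N, time in s.
With the tool pointing down it reaches from about 0.35 to 0.775 m from the base axis. Payload 5.5 kg.
Tool frame: the origin (TCP) lies at the very end of the fingers, on their centre line; the grasp point (between the pads) lies 19 mm behind it (env.grip_point_offset is the distance from the TCP to the grasp point, in m); z points along the fingers, y is the line along which they close (so a half turn about z gives the same grasp; the last joint's range is limited). The gripper opens to 85 mm and grips with 20 to 120 N. Pads are 22 mm wide; open, the fingers measure 114 mm over their backs; the gripper's body (76 mm by 85 mm) begins 54 mm behind the grasp point. The pads swing forward as they close: fully open they stand 13 mm farther back than shut.
Start: joints at [-1.432, 0.313, 0.046, 1.304, 0, 1.431], TCP at [0.158, -0.553, 0.231] pointing down, gripper open.
Joint ranges: [-2.76, 2.76], [-0.86, 1.69], [-1.03, 1.26], [-2.2, 2.34], [-1.47, 1.5], [-3.14, 3.14]. Speed limits (rad/s): [2.57, 2.57, 3.14, 3.14, 3.14, 3.14].

### API

Orientations are given as a unit quaternion [w, x, y, z].
In Python, from workcell import sensors, imaging, workorder, env gives the robot as it stands.
- The arm moves only by the shell command python3 -m handwheel 'ROWS' [FORCE]. ROWS is JSON, a list of rows, each a list of 5 numbers: the shift along the tool's x, y, z in mm, then the turn about the tool's z in rad, then the opening, from 0 (shut) to 1 (fully open). A call has 1 to 8 rows; each row is the pose to reach, as a shift and turn from the pose commanded when the call began, along the tool's axes at that moment; what a row does not reach only later rows make up. A row lasts 1/10 s, in which the tool goes at most 50 mm and 8.59 degrees, less where a joint would pass 70% of its speed; a pose out of reach is approached as far as the arm can. A call with a gripper value outside its range is refused whole. The fingers move at their own pace and stop on an object; FORCE is the grip in N (left out, the last holds). Time passes only in rows, so rows that repeat a pose let the fingers close. It gives the time, the measured TCP pose, the force, the opening and the grip force at its end, in the units of the state.
- sensors.get_state(): the state, without advancing time (a new reading comes with each control period).
- imaging.read_camera(name): name is "scene" or "top" or "wrist"; returns a dict with "color" (384x512x3 uint8, blue, green, red), "z_map" (384x512 float32, m along the optical axis (not along the pixel's ray), 0 where there is no reading), "fx", "fy", "cx", "cy" (pixels), "xyz" and "rotation" of the camera in the world. Camera axes: x right, y down, z forward; pixel columns grow to the right and rows downward; lengths in m; the calibration is good to about 2 mm. A picture is of the moment at which its call begins.
- workorder.hand_in(): hands the job in; it is judged then, once.
The state is a dict: "clock": time; "joint_pos": joint angles; "qvel": joint speeds; "tau": joint torques, N m; "tcp_pos": TCP position; "orientation": TCP orientation; "wrist_force": force on the tool from outside, world axes, zero at the start; "ft_torque": the same for the moment, N m; "finger_gap": finger opening in m; "grip_force": force on a finger pad.
Only numpy, scipy, OpenCV 4.12 (cv2) and the standard library are available. Lean on these libraries where they do the work, as an engineer would, in place of code of your own. Each camera call takes 0.05 s, during which the arm holds its last target. There are 200 camera calls.

### The job

Lock the little shaker for transport: take the lock pin out of its holder, put it through the ring on the shaker's loose platform and, pressing lightly, swirl pin and platform about until the pin drops into the hidden lock hole in the base. Push it fully home, so that its collar sits on the ring, and let go; be gentle with the shaker and leave the bottles and the timer where they stand.

Things in the scene. Friction and masses are not known exactly. Their poses are not given: they have to be found in the camera images.
- pin_grip (a point): the loose lock pin, upright, 86 mm long, about 0.09 kg. From its tip up: steel shank 12 mm thick, 36 mm long (lowest 3 mm tapered to 8 mm); steel collar 26 mm across, 5 mm thick; round black grip 20 mm across, 45 mm long. This point is on its axis in the grip, 66 mm above the tip, 25 mm above the collar's top and 20 mm below the grip's top; z up along the pin
- pin_collar (a point): the centre of the underside of the pin's collar, 36 mm above the tip and 30 mm below pin_grip
- pin_holder: fixed grey block 60 x 60 x 45 mm with one hole, in which the pin stands at the start, its collar on the block's top; origin at the centre of its underside. Drawn up by 36 mm, the pin is free of it
- shaker: fixed white orbital shaker: housing 170 (x) x 190 (y) mm, topped by a floating grey metal platform 200 x 220 mm; x points to its back, the panel with knob and display is at -x. Origin at the centre of the housing's underside, on the worktop. A white foam tube rack, 48 mm high, is fixed on the platform's back half, its front 51 mm behind the centre of the platform's ring
- bush (a point): centre of the top of the steel ring (36 mm across, 3 mm high, opening 18 mm) on the platform, 70 mm above the worktop; under it a 14 mm hole passes the 10 mm platform. The platform floats 10 mm either way of lock_centre in shaker x and y, friction 0.5 N. With the pin's tip on the lock plate its collar is 18 mm above the ring; in the lock hole the collar comes down onto the ring
- amber_bottle: bystander: capped amber bottle, 33 mm in diameter, 68 mm high, loose; origin at the centre of its underside
- white_bottle: bystander: capped white bottle, 33 mm in diameter, 68 mm high, loose; origin at the centre of its underside
- bench_timer: bystander: small white timer, 64 x 64 x 19 mm, loose; origin at the centre of its underside
- lock_centre (a point): a point of the housing, under the platform, at shaker x = -45 mm, y = 0, 52 mm above the worktop, on the top of a sprung steel lock plate. The plate has one blind lock hole, 14 mm wide, 24 mm deep, edge chamfered 1 mm, out of sight and elsewhere each time: up to 6 mm off this point along the shaker's x and along its y. Pressed, the plate yields up to 8 mm (about 2.5 N at first, 8 N at the stop)

How it is judged:
At the end, for the whole second after the job is handed in: The pin stands upright (within 7 degrees) in the ring, its collar within 3 mm of the ring's top, hence its tip in the lock hole; it is let go (z of pin_collar in the frame of bush below 0.003 m and horizontal distance between pin_collar and bush below 0.006 m and angle between pin_grip's own z axis and vertical below 0.12 rad); the robot touches nothing.
It fails at once if the shaker (platform, lock plate or housing) is pushed with more than 25 N (contact force between shaker and anything else above 25 N).
It fails at once if a bottle or the timer is shifted by more than 30 mm (distance of any of amber_bottle, white_bottle, bench_timer from where it was at the start of the episode above 0.03 m).
It also fails if it takes over 72 s, if anything falls off the work surface, if the arm or the gripper's body presses on something with over 40 N, if the wrist force passes 120 N, or if a joint passes its speed limit or range.

## Working session

There is one attempt and no reset: what is moved stays moved. The work goes in short steps, Python scripts to look and compute and a shell command to move; the robot and the scene stay as the last step left them, time stands still between calls to the robot, and variables do not carry over. Pictures are saved under pics/ and viewed, at most 10 in all, crops included, and the job is handed in when it is done.

```bash
ls; mkdir -p pics; cat > h.py <<'E'
import numpy as np, cv2
from workcell import sensors, imaging
def cam(n,save=None):
    c=imaging.read_camera(n)
    if save: cv2.imwrite('pics/'+save,c['color'])
    return c
def R(c):
    r=np.array(c['rotation'],float)
    if r.size==9: return r.reshape(3,3)
    from scipy.spatial.transform import Rotation
    return Rotation.from_quat([r[1],r[2],r[3],r[0]]).as_matrix()
def ray(c,u,v,z):
    d=R(c)@np.array([(u-c['cx'])/c['fx'],(v-c['cy'])/c['fy'],1]); o=np.array(c['xyz'])
    return o+d*(z-o[2])/d[2]
def cloud(c):
    h,w=c['z_map'].shape; v,u=np.mgrid[:h,:w]; z=c['z_map']
    p=np.stack([(u-c['cx'])/c['fx']*z,(v-c['cy'])/c['fy']*z,z],-1)
    return p@R(c).T+np.array(c['xyz'])
E
python3 - <<'E'
from h import *
a=cam('top','top.png')
b=cam('scene','scene.png')
np.savez('top.npz',**a); np.savez('scene.npz',**b)
for c in(a,b): print(c['xyz'],R(c).round(3).tolist(),c['fx'],c['cx'],c['cy'])
print(sensors.get_state())
E
```

```text
pics
[ 0.42571661 -0.3280113   0.91732895] [[0.012, -0.995, 0.098], [-1.0, -0.014, -0.02], [0.021, -0.098, -0.995]] 371.3159331082157 255.79541903843037 194.30854372243107
[-0.23724073 -1.11466099  0.67015945] [[0.731, -0.314, 0.605], [-0.682, -0.354, 0.64], [0.013, -0.881, -0.474]] 462.88111252304884 251.09180661058596 194.1772504689713
{'clock': 0.1, 'joint_pos': array([-1.43160395e+00,  3.13961160e-01,  4.50980861e-02,  1.30360331e+00,
       -6.20810601e-06,  1.43120614e+00]), 'qvel': array([-0.00019472, -0.0027723 ,  0.0021718 ,  0.00270412, -0.00029891,
       -0.0009118 ]), 'tau': array([ 2.19144815e-03, -4.81725705e+01,  2.99243993e+01,  1.27527575e-02,
       -9.94292895e-05,  2.94282172e-07]), 'tcp_pos': array([ 0.15816235, -0.55234736,  0.23047989]), 'orientation': array([-8.35026541e-04,  9.90300410e-01,  1.38940278e-01, -2.93796180e-06]), 'wrist_force': array([ 0.1814765 , -0.48255007, -0.29478504]), 'ft_torque': array([ 0.02305525, -0.04433345,  0.00707467]), 'grip_force': 0.0, 'finger_gap': 0.08527361971467017}
```

View pics/top.png

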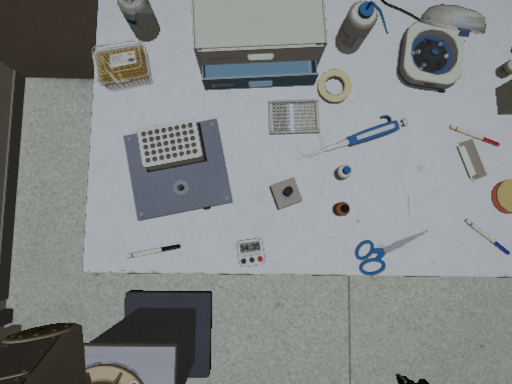

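View pics/scene.png

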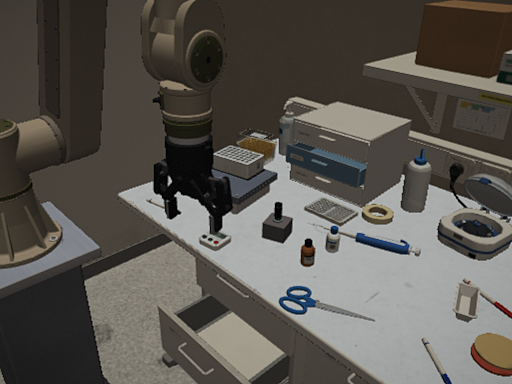

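The top view shows the platform ring at about (181,187), the pin and holder at (288,190), the timer at (250,252), the bottles at (341,208) and (344,172), and the rack at (171,144). The scene view shows the pin grip at (278,212) in its dark holder.

```bash
python3 - <<'E'
from h import *
t=dict(np.load('top.npz')); s=dict(np.load('scene.npz'))
im=t['color']; P=cloud(t)
# ring
for name,(u,v),z in [('ring',(181,187),.07),('pintop',(288,190),.095),('timer',(250,252),.019),('amber',(341,208),.068),('white',(344,172),.068)]:
    print(name,ray(t,u,v,z).round(4),P[v,u].round(4))
hsv=cv2.cvtColor(im,cv2.COLOR_BGR2HSV)
m=((im.max(2)<55)).astype(np.uint8); m[:175]=0;m[210:]=0;m[:,:270]=0;m[:,305:]=0
n,_,st,ce=cv2.connectedComponentsWithStats(m)
for i in range(1,n): print('dark',st[i],ce[i])
# platform by depth height
h=P[...,2]; m=((h>.06)&(h<.075)).astype(np.uint8); m[:,:110]=0;m[:,245:]=0;m[:110]=0;m[225:]=0
c=max(cv2.findContours(m,0,2)[0],key=cv2.contourArea); r=cv2.minAreaRect(c);print(r)
print('corners',[ray(t,*q,.067).round(4) for q in cv2.boxPoints(r)])
# pin in the scene
g=s['color'];m=(g.max(2)<40).astype(np.uint8);m[:195]=0;m[245:]=0;m[:,262:]=m[:,262:];m[:,:262]=0;m[:,298:]=0
n,_,st,ce=cv2.connectedComponentsWithStats(m)
for i in range(1,n): print('sc',st[i],ce[i])
print(ray(s,278,205,.095),cloud(s)[210,278])
# holder
m=((h>.03)&(h<.06)).astype(np.uint8); m[:,:265]=0;m[:,308:]=0;m[:170]=0;m[215:]=0
c=max(cv2.findContours(m,0,2)[0],key=cv2.contourArea); r=cv2.minAreaRect(c);print(r, [ray(t,*q,.045).round(4) for q in cv2.boxPoints(r)],ray(t,*r[0],.045))
cv2.imwrite('pics/crop.png',np.hstack([cv2.resize(im[165:215,150:205],None,fx=7,fy=7),cv2.resize(im[165:215,265:320],None,fx=7,fy=7)]))
E
```

```text
ring [ 0.5238 -0.1735  0.07  ] [ 0.526  -0.17    0.0511]
pintop [ 0.5176 -0.4161  0.095 ] [ 0.5178 -0.4163  0.0932]
timer [ 0.3755 -0.3336  0.019 ] [ 0.3752 -0.3336  0.0143]
amber [ 0.4807 -0.5414  0.068 ] [ 0.4808 -0.5418  0.0664]
white [ 0.5646 -0.5493  0.068 ] [ 0.5649 -0.5498  0.0662]
dark [283 187  10   9  62] [287.40322581 190.96774194]
dark [271 190   1   1   1] [271. 190.]
dark [272 193   1   1   1] [272. 193.]
dark [273 196   1   1   1] [273. 196.]
dark [275 201   1   1   1] [275. 201.]
dark [276 204   1   1   1] [276. 204.]
((176.39772033691406, 168.971435546875), (85.98490905761719, 96.81615447998047), 79.04593658447266)
corners [array([ 0.6413, -0.0299,  0.067 ]), array([ 0.6891, -0.2489,  0.067 ]), array([ 0.4912, -0.2907,  0.067 ]), array([ 0.4464, -0.0759,  0.067 ])]
sc [274 202   8  18 115] [277.80869565 210.67826087]
sc [262 220  30  23 376] [276.41489362 232.11968085]
[ 0.50935863 -0.42442801  0.095     ] [ 0.5115802  -0.42318671  0.07903114]
((285.5045166015625, 192.71267700195312), (25.35976219177246, 25.76336669921875), 70.34617614746094) [array([ 0.5342, -0.3766,  0.045 ]), array([ 0.5558, -0.4342,  0.045 ]), array([ 0.4991, -0.4545,  0.045 ]), array([ 0.4779, -0.3972,  0.045 ])] [ 0.51664104 -0.4155871   0.045     ]
```

View pics/crop.png

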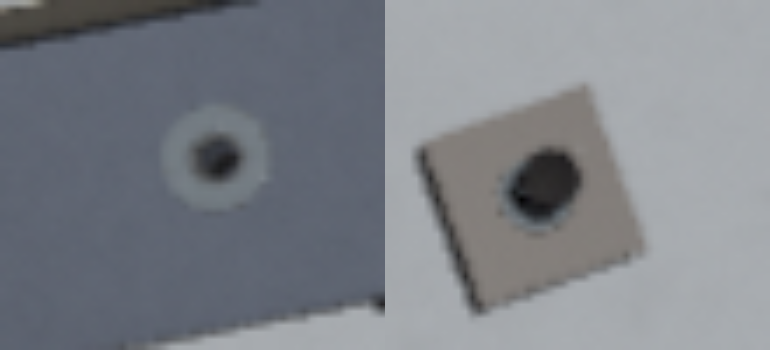

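The crop shows the ring centred at pixel (180.7,187.4), and the pin grip leaning off the centre of its square block only by perspective. The shaker yaw is about 0.22 rad, close to the tool's present yaw. I'll go above the pin.

```bash
python3 -m handwheel '[[48,-4,0,0,1],[96,-8,0,0,1],[144,-12,0,0,1],[191,-16,5,0,1],[239,-20,10,0,1],[287,-25,15,0,1],[335,-29,20,0,1],[382,-33,30,0,1]]' 40; python3 -m handwheel '[[0,0,0,0,1],[0,0,0,0,1],[0,0,0,0,1]]'
python3 - <<'E'
from h import *
c=cam('wrist','w1.png'); np.savez('w1.npz',**c); print(c['xyz'],R(c).round(3).tolist(),c['fx'],c['cx'],c['cy'])
s=sensors.get_state();print(s['tcp_pos'],s['orientation'],s['clock'])
E
```

```text
clock: 0.9
tcp_pos: [0.5183, -0.415, 0.2013]
orientation: [0.0, 0.99, 0.139, 0.0]
wrist_force: [-0.4, -0.4, -0.8]
finger_gap: 0.0854
grip_force: 0.0
clock: 1.2
tcp_pos: [0.5156, -0.4162, 0.2011]
orientation: [-0.0, 0.99, 0.139, -0.0]
wrist_force: [-0.6, -0.1, -0.1]
finger_gap: 0.0855
grip_force: 0.0
[ 0.59406823 -0.39333516  0.3428313 ] [[0.274, -0.911, -0.308], [-0.962, -0.26, -0.087], [-0.001, 0.32, -0.948]] 287.10286246411044 252.62433043809668 190.41848271532714
[ 0.51533344 -0.41664955  0.20146717] [ 5.08710885e-05  9.90396470e-01  1.38256255e-01 -1.92289756e-04] 1.25
```

View pics/w1.png

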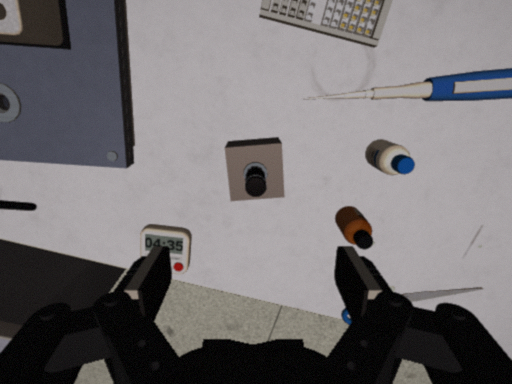

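The wrist view shows the pin grip at (256,181), its collar at about (256,168), and the holder spanning roughly (226–284, 138–200).

```bash
python3 - <<'E'
from h import *
c=dict(np.load('w1.npz'));im=c['color']
m=(im.max(2)<45).astype(np.uint8);m[:150]=0;m[215:]=0;m[:,235:]=m[:,235:];m[:,:235]=0;m[:,275:]=0
n,_,st,ce=cv2.connectedComponentsWithStats(m)
for i in range(1,n):
  if st[i][4]>20: print(st[i],ce[i])
P=cloud(c);h=P[...,2]
q=P[150:215,235:275].reshape(-1,3); g=q[(q[:,2]>.085)&(q[:,2]<.1)]; print('top',len(g),g.mean(0),(g.max(0)+g.min(0))/2)
q=P[120:215,215:300].reshape(-1,3); g=q[(q[:,2]>.038)&(q[:,2]<.047)]
print('holder',cv2.minAreaRect(g[:,:2].astype(np.float32)*1000))
print(ray(c,256,187,.095))
# ring from the wrist too
print('ring',ray(c,4,103,.07))
E
```

```text
[246 167  20  29 486] [255.1399177  181.44444444]
top 389 [ 0.51841446 -0.4172259   0.09339746] [ 0.51767884 -0.41762519  0.09042961]
holder ((517.0416870117188, -417.5840759277344), (60.512386322021484, 60.02890396118164), 20.60451316833496)
[ 0.51762311 -0.41817188  0.095     ]
ring [ 0.52409743 -0.17783888  0.07      ]
```

```bash
python3 -m handwheel '[[1,1,40,0,1],[2,1,80,0,1],[2,1,115,0,1],[2,1,135,0,1],[2,1,142,0,1],[2,1,142,0,1]]' 60; python3 -m handwheel '[[0,0,0,0,0],[0,0,0,0,0],[0,0,0,0,0],[0,0,0,0,0],[0,0,0,0,0],[0,0,0,0,0],[0,0,0,0,0],[0,0,0,0,0]]' 60
```

```text
clock: 1.85
tcp_pos: [0.5172, -0.4169, 0.059]
orientation: [-0.0, 0.99, 0.138, -0.0]
wrist_force: [0.6, -0.4, 1.1]
finger_gap: 0.0854
grip_force: 0.0
clock: 2.65
tcp_pos: [0.519, -0.4167, 0.0602]
orientation: [0.001, 0.99, 0.139, 0.0]
wrist_force: [-1.3, 0.9, 5.5]
finger_gap: 0.0187
grip_force: 58.4
```

```bash
python3 -m handwheel '[[0,0,-5,0,0],[0,0,-15,0,0],[0,0,-30,0,0],[0,0,-50,0,0],[0,0,-75,0,0],[0,0,-100,0,0],[0,0,-100,0,0],[0,0,-100,0,0]]'
python3 - <<'E'
from h import *
s=sensors.get_state();print(s['tcp_pos'],s['orientation'],s['wrist_force'])
a=cam('scene');b=cam('wrist');t=cam('top')
np.savez('s2.npz',**a);np.savez('w2.npz',**b);np.savez('t2.npz',**t)
cv2.imwrite('pics/s2.png',np.hstack([b['color'][180:384,140:380],cv2.resize(a['color'][90:260,180:380],(240,204))]))
E
```

```text
clock: 3.45
tcp_pos: [0.5188, -0.4165, 0.1598]
orientation: [0.0, 0.99, 0.139, 0.0]
wrist_force: [-0.1, -0.0, -1.5]
finger_gap: 0.0187
grip_force: 59.0
[ 0.51875495 -0.41648514  0.15983804] [4.04851975e-04 9.90296848e-01 1.38967260e-01 2.99670969e-04] [-0.13074998 -0.04517301 -1.49941896]
```

View pics/s2.png

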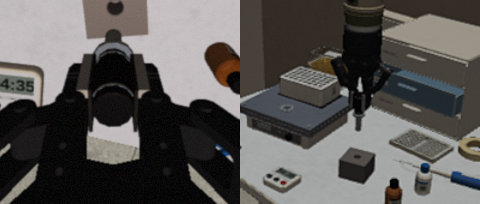

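The pin is held upright with its tip free of the holder (wrist shank near (252,215), scene shank near (278,190)). The scene view also shows the shaker's housing faces. I'll measure the pin axis, the ring and the housing.

```bash
python3 - <<'E'
from h import *
a=dict(np.load('s2.npz'));b=dict(np.load('w2.npz'));t=dict(np.load('t2.npz'))
Pa=cloud(a)
def near(P,x,y,r,z0,z1):
    m=(np.hypot(P[...,0]-x,P[...,1]-y)<r)&(P[...,2]>z0)&(P[...,2]<z1); return P[m],np.argwhere(m)
for z0 in(.110,.118,.126):
    q,ix=near(Pa,.517,-.417,.03,z0,z0+.008)
    if len(q): 
        d=q.mean(0)-np.array(a['xyz']);d=d[:2]/np.linalg.norm(d[:2]); print('shank',len(q),q.mean(0).round(4),'axis~',(q.mean(0)[:2]+d*.005).round(4), ix.mean(0))
# ring in each view: bright on platform
for n,c,z in(('top',t,.07),('scene',a,.07),('wrist',b,.07)):
    P=cloud(c); 
    m=((np.hypot(P[...,0]-.523,P[...,1]+.174)<.035)&(P[...,2]>.045)&(P[...,2]<.085))
    ix=np.argwhere(m)
    if len(ix)<10: print(n,'none');continue
    v0,u0=ix.min(0);v1,u1=ix.max(0)
    g=c['color'][v0:v1,u0:u1].mean(2); k=cv2.resize(g,None,fx=4,fy=4,interpolation=cv2.INTER_CUBIC)
    med=np.median(g); mm=(k>med+ (k.max()-med)*.4).astype(np.uint8)
    cs=cv2.findContours(mm,0,2)[0]
    for q in sorted(cs,key=cv2.contourArea)[-2:]:
        if len(q)>5:
            e=cv2.fitEllipse(q); u=u0+(e[0][0]+.5)/4-.5; v=v0+(e[0][1]+.5)/4-.5
            print(n,(round(u,1),round(v,1)),np.round(np.array(e[1])/4,1),ray(c,u,v,z).round(4))
# housing
m=(Pa[...,2]>.012)&(Pa[...,2]<.042)&(Pa[...,0]>.42)&(Pa[...,0]<.72)&(Pa[...,1]>-.32)&(Pa[...,1]<-.02)
q=Pa[m]; yaw=.219
for yaw in(.21,.22,.23):
    X=q[:,0]*np.cos(yaw)+q[:,1]*np.sin(yaw);Y=-q[:,0]*np.sin(yaw)+q[:,1]*np.cos(yaw)
    hx,ex=np.histogram(X,np.arange(.35,.75,.002));hy,ey=np.histogram(Y,np.arange(-.42,0,.002))
    for h,e in((hx,ex),(hy,ey)):
        i=np.argsort(h)[-3:];print(yaw,[(round(e[j]+.001,3),int(h[j])) for j in sorted(i)])
np.save('hq.npy',q)
E
```

```text
shank 9 [ 0.5126 -0.4225  0.115 ] axis~ [ 0.5163 -0.4191] [197.33333333 278.66666667]
shank 13 [ 0.5123 -0.4208  0.1222] axis~ [ 0.516  -0.4174] [194.61538462 278.23076923]
shank 13 [ 0.514  -0.4222  0.1307] axis~ [ 0.5176 -0.4188] [191.61538462 279.23076923]
top (np.float64(190.0), np.float64(192.1)) [ 4.6 18.2] [ 0.5123 -0.1944  0.07  ]
top (np.float64(178.1), np.float64(184.5)) [ 7.4 13.3] [ 0.5295 -0.1668  0.07  ]
scene (np.float64(218.7), np.float64(179.2)) [ 5.1 11. ] [ 0.522  -0.1738  0.07  ]
wrist (np.float64(4.2), np.float64(119.3)) [1.3 2.2] [ 0.5248 -0.2112  0.07  ]
wrist (np.float64(4.0), np.float64(132.6)) [2.3 3.1] [ 0.5141 -0.2112  0.07  ]
0.21 [(np.float64(0.427), 101), (np.float64(0.429), 122), (np.float64(0.431), 76)]
0.21 [(np.float64(-0.377), 50), (np.float64(-0.375), 97), (np.float64(-0.373), 48)]
0.22 [(np.float64(0.423), 72), (np.float64(0.425), 115), (np.float64(0.427), 114)]
0.22 [(np.float64(-0.381), 89), (np.float64(-0.379), 69), (np.float64(-0.377), 22)]
0.23 [(np.float64(0.421), 95), (np.float64(0.423), 131), (np.float64(0.425), 78)]
0.23 [(np.float64(-0.387), 55), (np.float64(-0.385), 76), (np.float64(-0.383), 53)]
```

```bash
python3 -m handwheel '[[9,-29,0,0,0],[18,-58,0,0,0],[27,-88,0,0,0],[36,-117,0,0,0],[46,-146,0,0,0],[55,-175,0,0,0],[64,-204,0,0,0],[73,-233,0,0,0]]'; python3 -m handwheel '[[0,0,0,0,0],[0,0,8,0,0],[0,0,16,0,0],[0,0,16,0,0],[0,0,16,0,0]]'
python3 - <<'E'
from h import *
s=sensors.get_state();print(s['tcp_pos'],s['orientation'],s['wrist_force'])
a=cam('scene');b=cam('wrist');t=cam('top')
np.savez('s3.npz',**a);np.savez('w3.npz',**b)
cv2.imwrite('pics/w3.png',np.hstack([cv2.resize(b['color'][130:310,170:340],None,fx=2,fy=2),cv2.resize(a['color'][120:210,180:265],(340,360))]))
E
```

```text
clock: 4.4
tcp_pos: [0.5237, -0.1707, 0.158]
orientation: [-0.001, 0.99, 0.139, -0.001]
wrist_force: [-0.4, 0.5, 0.2]
finger_gap: 0.0185
grip_force: 59.0
clock: 4.9
tcp_pos: [0.5241, -0.173, 0.1424]
orientation: [-0.0, 0.99, 0.138, -0.001]
wrist_force: [0.0, -0.3, -1.0]
finger_gap: 0.0184
grip_force: 59.1
[ 0.52414719 -0.17298638  0.14239132] [-3.75200869e-04  9.90394232e-01  1.38270282e-01 -6.73427074e-04] [ 0.04139098 -0.34554639 -0.97067948]
```

View pics/w3.png

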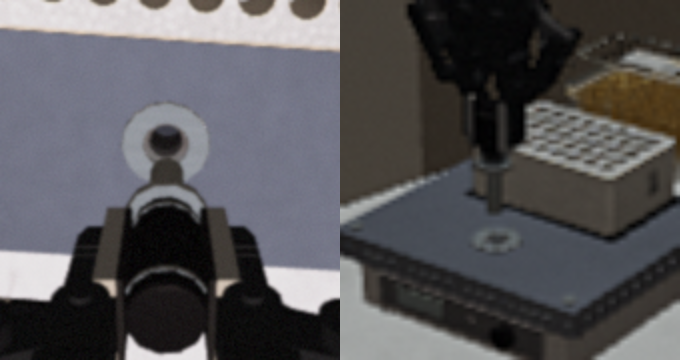

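Wrist view: ring centre near (253,201), pin tip near (253,210). Scene view: ring (218.7,180), tip (218.7,173) directly above it.

```bash
python3 - <<'E'
from h import *
a=dict(np.load('s3.npz'));b=dict(np.load('w3.npz'))
print('ring',ray(b,253,201.5,.07),ray(a,218.7,180,.07))
print('tip w',ray(b,253.5,210,.092),ray(b,253.5,212,.092),'s',ray(a,218.7,173.2,.092),ray(a,218.7,172,.092))
g=b['color'][196:224,253].mean(1); print(g.astype(int))
E
```

```text
ring [ 0.52431106 -0.17280213  0.07      ] [ 0.51870495 -0.17781924  0.07      ]
tip w [ 0.52612694 -0.1726447   0.092     ] [ 0.52461797 -0.17307578  0.092     ] s [ 0.5188181  -0.17836171  0.092     ] [ 0.52390108 -0.17218711  0.092     ]
[ 62  56  30  20  23  19  26  22  29  42  45  53  67  59  53  50  53  48
  52  50  55  52  54  51  54  56  88 132]
```

```bash
python3 -m handwheel '[[0,0,5,0,0],[0,0,10,0,0],[0,0,15,0,0],[0,0,20,0,0],[0,0,23,0,0],[0,0,23,0,0]]'; python3 -m handwheel '[[0,0,2,0,0],[0,0,4,0,0],[0,0,6,0,0],[0,0,6,0,0]]';
```

```text
clock: 5.65
tcp_pos: [0.5243, -0.172, 0.1196]
orientation: [-0.0, 0.99, 0.139, -0.0]
wrist_force: [0.1, -0.2, -1.1]
finger_gap: 0.0187
grip_force: 59.1
clock: 6.05
tcp_pos: [0.5245, -0.1722, 0.114]
orientation: [-0.0, 0.99, 0.139, -0.0]
wrist_force: [-0.8, 0.1, -0.7]
finger_gap: 0.0187
grip_force: 59.1
```

```bash
python3 -m handwheel '[[0,0,3,0,0],[0,0,6,0,0],[0,0,9,0,0],[0,0,9,0,0]]'; python3 -m handwheel '[[0,0,1,0,0],[0,0,2,0,0],[0,0,3,0,0],[0,0,3,0,0]]';
```

```text
clock: 6.45
tcp_pos: [0.5244, -0.1722, 0.1047]
orientation: [-0.0, 0.99, 0.139, -0.0]
wrist_force: [0.3, -0.1, -1.0]
finger_gap: 0.0188
grip_force: 59.1
clock: 6.85
tcp_pos: [0.5249, -0.1724, 0.1025]
orientation: [0.0, 0.99, 0.139, 0.0]
wrist_force: [-0.5, -0.3, 2.0]
finger_gap: 0.0189
grip_force: 59.4
```

The tip rests on the lock plate at TCP z 0.1025, as expected. I'll write a small monitor that only reads and reports. Then I'll press about 3 mm and search in short typed strokes.

```bash
cat > chk.py <<'E'
import sys; from h import *
s=sensors.get_state(); p=s['tcp_pos']; f=s['wrist_force']; d=(p[:2]-[.518,-.1753])*1000
c,n=np.cos(.218),np.sin(.218)
X,Y=d[0]*c+d[1]*n,-d[0]*n+d[1]*c; FX,FY=f[0]*c+f[1]*n,-f[0]*n+f[1]*c
print(f"t{s['clock']:.1f} X{X:.1f} Y{Y:.1f} z{p[2]*1000:.1f} F {FX:.1f} {FY:.1f} {f[2]:.1f}",flush=True)
thr=float(sys.argv[1]) if len(sys.argv)>1 else -9
sys.exit(1 if f[2]<thr or np.hypot(FX,FY)>7 or f[2]>11 else 0)
E
C="python3 chk.py"
python3 -m handwheel '[[0,0,1,0,0],[0,0,2,0,0],[0,0,3,0,0],[0,0,3,0,0]]' >/dev/null; $C &&
python3 -m handwheel '[[-1,0,0,0,0],[-2,0,0,0,0],[-2,0,0,0,0]]' >/dev/null; $C
```

```text
t7.2 X7.3 Y1.3 z99.5 F -0.4 0.4 3.1
t7.5 X4.5 Y1.5 z98.8 F -0.7 -0.5 -0.9
```

The force vanished after 2 mm, so the tip may have dropped into the hole. I'll test by lowering further.

```bash
C="python3 chk.py"
python3 -m handwheel '[[0,0,1,0,0],[0,0,1,0,0]]' >/dev/null; $C &&
python3 -m handwheel '[[0,0,1,0,0],[0,0,1,0,0]]' >/dev/null; $C && python3 -m handwheel '[[0,0,1,0,0],[0,0,1,0,0]]' >/dev/null; $C
```

```text
t7.8 X4.6 Y1.4 z97.7 F -1.3 -0.7 -2.1
t8.0 X4.8 Y1.4 z97.0 F -1.6 -1.2 -1.9
t8.2 X4.9 Y1.3 z96.1 F -1.7 -1.0 -1.2
```

```bash
C="python3 chk.py"
python3 -m handwheel '[[0,0,1,0,0],[0,0,2,0,0],[0,0,2,0,0]]' >/dev/null; $C &&
python3 -m handwheel '[[0,0,1,0,0],[0,0,2,0,0],[0,0,2,0,0]]' >/dev/null; $C && python3 -m handwheel '[[0,0,1,0,0],[0,0,2,0,0],[0,0,2,0,0]]' >/dev/null; $C
```

```text
t8.4 X5.0 Y1.3 z94.2 F -2.5 -2.4 0.8
t8.8 X5.0 Y1.3 z92.1 F -2.4 -1.2 -0.5
t9.1 X5.1 Y1.3 z90.1 F -2.1 -2.8 0.9
```

```bash
C="python3 chk.py"
python3 -m handwheel '[[-0.5,0.5,1,0,0],[-0.5,0.5,2,0,0],[-0.5,0.5,2,0,0]]' >/dev/null; $C &&
python3 -m handwheel '[[0,0,1,0,0],[0,0,2,0,0],[0,0,2,0,0]]' >/dev/null; $C && python3 -m handwheel '[[0,0,0.5,0,0],[0,0,1,0,0],[0,0,1,0,0]]' >/dev/null; $C
```

```text
t9.3 X4.8 Y1.0 z88.1 F -1.3 -1.2 -0.7
t9.7 X4.8 Y0.9 z86.1 F -1.2 -1.1 -1.6
t9.9 X4.7 Y0.9 z85.2 F -1.8 -0.5 0.1
```

```bash
C="python3 chk.py"
python3 -m handwheel '[[0,0,0.5,0,0],[0,0,0.5,0,0]]' >/dev/null; $C &&
python3 -m handwheel '[[0,0,0.5,0,0],[0,0,0.5,0,0]]' >/dev/null; $C && python3 -m handwheel '[[0,0,0.5,0,0],[0,0,0.5,0,0]]' >/dev/null; $C
```

```text
t10.2 X4.8 Y0.9 z85.0 F -1.4 -0.0 2.2
t10.3 X4.9 Y0.7 z84.8 F -1.6 0.0 5.0
t10.6 X4.9 Y0.6 z84.6 F -2.5 0.3 7.4
```

The collar is seated: z stopped at 84.6 mm (expected ~84.5) and the force rises. I'll relieve the press, open and withdraw.

```bash
python3 -m handwheel '[[0,0,-1,0,0],[0,0,-1,0,0],[0,0,-1,0,0.3],[0,0,-1,0,0.6],[0,0,-1,0,1],[0,0,-1,0,1],[0,0,-1,0,1],[0,0,-1,0,1]]' && python3 chk.py; python3 -m handwheel '[[0,0,-5,0,1],[0,0,-15,0,1],[0,0,-35,0,1],[0,0,-60,0,1],[0,0,-90,0,1],[0,0,-120,0,1],[0,0,-120,0,1],[0,0,-120,0,1]]'
python3 - <<'E'
from h import *
a=cam('scene');b=cam('wrist')
P=cloud(b);m=(P[...,2]>.105)&(P[...,2]<.14)&(np.hypot(P[...,0]-.523,P[...,1]+.175)<.03);q=P[m];print(len(q),q.mean(0),q.max(0))
cv2.imwrite('pics/end.png',np.hstack([cv2.resize(b['color'][100:260,160:340],(360,320)),cv2.resize(a['color'][120:210,180:265],(302,320))]))
E
```

```text
clock: 11.35
tcp_pos: [0.5224, -0.1734, 0.0847]
orientation: [0.0, 0.99, 0.139, -0.0]
wrist_force: [0.1, -0.4, -0.4]
finger_gap: 0.0854
grip_force: 0.0
t11.3 X4.7 Y0.9 z84.7 F -0.0 -0.4 -0.4
clock: 12.15
tcp_pos: [0.523, -0.1738, 0.2062]
orientation: [0.001, 0.99, 0.139, 0.001]
wrist_force: [-0.3, -0.8, 0.2]
finger_gap: 0.0853
grip_force: 0.0
481 [ 0.5221916  -0.17315529  0.11769009] [ 0.53048048 -0.16368949  0.1208771 ]
```

View pics/end.png

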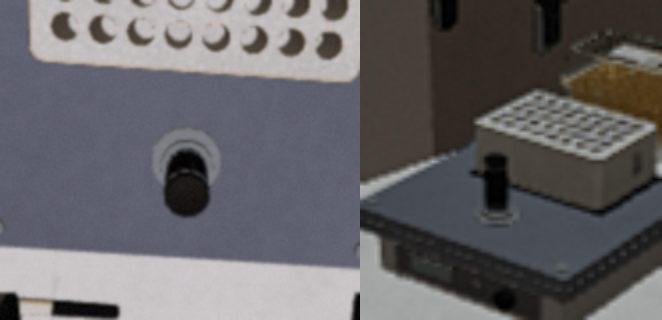

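The pin stands upright in the ring (wrist crop about (187,180)) with its collar on it. The grip's top measures about 0.120 m, which is what full seating gives, and the gripper is clear.

```bash
python3 -c "
from workcell import workorder; print(workorder.hand_in())"
```

```text
the job is handed in; nothing more can be done
None
```

The lock pin is fully home in the hidden lock hole, upright with its collar on the ring and the gripper clear of it. I handed the job in at about 12 s on the robot's clock; it reported no verdict, and I did not re-check the bottles and timer.

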